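# Close the back of a shadow-box flower frame

### The arm

A 6-joint arm with a two-finger parallel gripper is mounted at the origin on the work surface. World frame = base frame: x ahead of the robot, y to its left, z up, the work surface at z = 0. Lengths are in m, angles in rad, forces in N, time in s.
With the tool pointing down it reaches from about 0.275 to 0.725 m from the base axis. Payload 5.6 kg.
Tool frame: the origin (TCP) lies on the mounting face of the last link; the fingertips stand 173 mm ahead of it and the grasp point (between the pads) lies r.grip_depth ahead of it (r.grip_depth is the distance from the TCP to the grasp point, in m); z points along the fingers, y is the line along which they close (so a half turn about z gives the same grasp; the last joint's range is limited). The gripper opens to 85 mm and grips with 20 to 120 N. Pads are 22 mm wide; open, the fingers measure 114 mm over their backs; the gripper's body (76 mm by 85 mm) begins 54 mm behind the grasp point. The pads swing forward as they close: fully open they stand 13 mm farther back than shut.
Start: joints at [0.285, 0.255, 0.108, 0, -1.424, -0.285], TCP at [0.55, 0, 0.405] pointing down, gripper open.
Joint ranges: [-2.95, 2.95], [-1.21, 1.97], [-1.09, 1.5], [-2.87, 1.71], [-2.94, -0.07], [-3.05, 3.05]. Speed limits (rad/s): [2.57, 2.57, 3.14, 3.14, 3.14, 3.14].

### API

Orientations are given as a unit quaternion [w, x, y, z].
In Python, from station import r, imaging, job_done gives the robot as it stands.
- The arm moves only by the tool drive_tool, never from a script. Its argument "increments" is a list of rows, each a list of 7 numbers: the shift along the tool's x, y, z in mm, then the turn, a rotation vector about the tool's x, y, z in degrees, then the closure, from -1 (fully open) to 1 (shut). A call has 1 to 5 rows; each row shifts and turns the commanded pose from where the row before left it, along the tool's axes as they then stand; what a row does not reach is not made up. A row lasts 1/12 s, in which the tool goes at most 41.7 mm and 7.16 degrees, less where a joint would pass 70% of its speed; a pose out of reach is approached as far as the arm can. A call is refused whole if a number of a shift passes 41.7 or a number of a turn 7.16, either way. A call with a gripper value outside its range is refused whole. The fingers move at their own pace and stop on an object; "newtons" is the grip in N (left out, the last holds). Time passes only in rows, so rows that do not move let the fingers close. It gives the time, the measured TCP pose, the force, the opening and the grip force at its end, in the units of the state.
- r.read_state(): the state, without advancing time (a new reading comes with each control period).
- imaging.read_camera(name): name is "scene" or "side" or "wrist"; returns the picture (420x560x3 uint8, red, green, blue); there is no depth.
- imaging.camera_params(name): a dict with "K" (3x3 intrinsics, pixels), "view" (4x4, takes a point from world to camera coordinates); the wrist camera has in their place "mount" (4x4, takes a point from camera to tool coordinates, whose origin is the TCP and whose axes are the flange's). Camera axes: x right, y down, z forward; pixel columns grow to the right and rows downward; lengths in m; the calibration is good to about 2 mm. The wrist camera is an equidistant fisheye: a pixel r from the principal point sees the ray r / f radians off the axis. A picture is of the moment at which its call begins: read the wrist's pose just before it. camera_params takes no time and is no camera call.
- job_done(): hands the job in; it is judged then, once.
The state is a dict: "clock": time; "q": joint angles; "joint_vel": joint speeds; "tau": joint torques, N m; "ee_pos": TCP position; "tcp_rot": TCP orientation; "wrist_force": force on the tool from outside, world axes, zero at the start; "moment": the same for the moment, N m; "finger_gap": finger opening in m; "grip_force": force on a finger pad.
Only numpy, scipy, OpenCV 4.12 (cv2) and the standard library are available. Lean on these libraries where they do the work, as an engineer would, in place of code of your own. Each camera call takes 0.05 s, during which the arm holds its last target. There are 200 camera calls.

### The job

To close up the shadow-box frame, first move the yellow-capped jar off its back panel and stand it upright on the green spot of the little shelf, so that the three jars make one neat row, leaving the other jars, the blower, the glue bottle and the cup where they are. Then turn the red quarter-turn fastener clockwise until its slot lines up with the two white marks on the panel, without pushing the panel down yet. After that press the panel down until it is fully home in the frame, and finish while still holding it pressed there: do not let go at the end.

Things in the scene. Friction and masses are not known exactly. Their poses are not given: they have to be found in the camera images.
- frame: deep wooden shadow-box frame lying face down, fixed to the bench, 200 (x) x 240 (y) x 50 (z) mm. Origin: centre of its underside on the bench; z up. Its dark back panel fills the inside of the 15 mm wide rim. It may stand to the left or right of the robot and be turned a little
- press_spot (a point): yellow ring painted on top of the black back panel (166 x 206 mm, 6 mm thick), 45 mm towards frame +x from the panel's centre: a free place to press once the jar is gone. The point is on the panel's top surface, which starts 58 mm above the bench (8 mm proud of the rim) and is 50 mm above the bench, level with the rim, when fully home. Axes as the frame's. The panel may be pressed anywhere, also on the fastener
- panel (a joint): how far the back panel has been pushed down, in m: 0 raised, 0.008 fully home against a stop. It travels straight down without tilting. A sprung foam seal pushes it up: it starts to move at about 5.5 N, fully home takes about 8 N, and it springs back when let go. With the fastener not lined up (more than about 0.2 rad off) its stud blocks the panel after 1 to 2 mm
- fastener (a joint): angle of the quarter-turn fastener in rad, growing clockwise seen from above. At 0 its grip bar and slot lie along frame y; at 1.571 they lie along frame x, in line with the two white marks. No stop at 1.571: it turns on to 2.3. It stays where it is left (friction about 0.04 N m). Starts between 0.2 and 0.9
- fastener_grip (a point): on the fastener's axis, 24 mm above the panel's top, where to grip it. Red upright grip bar, 38 mm long, 12 mm thick, from 6 to 36 mm above the panel's top, on a steel disc of 40 mm diameter and 6 mm height, with a white slot line along its top. The bar runs along this point's y axis, which turns with the fastener. The axis is vertical, 35 mm from the panel's centre towards frame -x
- jar_mid (a point): centre, half-way up, of the amber glass jar with the yellow cap, 48 mm diameter, 78 mm high, about 0.15 kg, which starts standing on the back panel on the frame's +x half (the fastener is on the -x half)
- rack: low fixed wooden bench shelf, board 110 (x) x 290 (y) mm, its top 60 mm above the bench. Origin: centre of its underside on the bench. The three places of the row lie on the board's y centre line at y = -80, 0 and +80 mm
- spot: green disc, 54 mm diameter, flat on the shelf board: the empty place of the row. Origin: its centre, on the board's top
- jar_a: white-capped jar of the same size already in the row, not to be moved; origin: centre of its underside
- jar_b: the other white-capped jar in the row, likewise
- blower: black rubber air blower with a red nozzle at the back of the bench, 58 mm diameter, 112 mm high, bystander; origin: centre of its underside
- glue: white glue bottle at the back of the bench, 48 mm diameter, 140 mm high, bystander; origin: centre of its underside
- cup: small white cup in a blue tray at the back of the bench, 56 mm diameter, 40 mm high, bystander; origin: centre of its underside

How it is judged:
On the way, in this order (a step that is already met when the one before it is completed fails the run):
1. the yellow-capped jar stands on the green spot in the row, let go (horizontal distance between jar_mid and spot below 0.015 m and z of jar_mid in the frame of spot below 0.043 m and angle between jar_mid's own z axis and vertical below 0.1 rad and contact force between the fingers and jar below 0.1 N), for 0.2 s.
2. the fastener is turned into line with the marks while the panel is still up (value of joint fastener between 1.411 and 1.731 rad and value of joint panel below 0.004 m), for 0.2 s.
3. the panel is pressed fully home by the robot (value of joint panel above 0.006 m and contact force between any of the fingers, the arm and panel above 4 N), for 0.3 s.
At the end, for the whole second after the job is handed in: The robot is pressing the panel with more than 4 N and holds it at least 6 mm down of 8 mm; the fastener is within 0.18 rad (0.16 when first turned) of the marks; the yellow-capped jar stands upright on the shelf within 15 mm of the centre of the green spot (all of step 3 and value of joint fastener between 1.391 and 1.751 rad and horizontal distance between jar_mid and spot below 0.015 m and z of jar_mid in the frame of spot between 0.034 and 0.043 m and angle between jar_mid's own z axis and vertical below 0.1 rad); the arm keeps its last pose, push and grip.
It fails at once if a jar of the row is moved more than 15 mm (distance of any of jar_a, jar_b from where it was at the start of the episode above 0.015 m).
It fails at once if the yellow-capped jar is tipped over (angle between jar_mid's own z axis and vertical above 0.8 rad).
It fails at once if the blower, glue bottle or cup is moved more than 30 mm (distance of any of blower, glue, cup from where it was at the start of the episode above 0.03 m).
It also fails if it takes over 61 s, if anything falls off the work surface, if the arm or the gripper's body presses on something with over 40 N, if the wrist force passes 120 N, or if a joint passes its speed limit or range.

## Working session

There is one attempt and no reset: what is moved stays moved. The work goes in short steps, Python scripts to look and compute and a tool call to move; the robot and the scene stay as the last step left them, time stands still between calls to the robot, and variables do not carry over. Pictures are saved under pics/ and viewed, at most 10 in all, crops included, and the job is handed in when it is done.

Besides the shell and the picture viewer there is one more tool, called after "Emit:" as a command line: name --pt "numbers of a row" for each row, then --argument value for the rest. drive_tool: Moves the arm, as the interface text tells. Its arguments: {"type":"object","properties":{"increments":{"type":"array","items":{"type":"array","items":{"type":"number"}}},"newtons":{"type":"number"}},"required":["increments"]}

```bash
mkdir -p pics; ls; python3 - <<'E'
from station import r, imaging
import cv2, json, numpy as np
np.set_printoptions(precision=4,suppress=True)
print(r.read_state(), r.grip_depth)
for n in("scene","side","wrist"):
    im=imaging.read_camera(n); cv2.imwrite(f"pics/{n}0.png",im[:,:,::-1])
    print(n,imaging.camera_params(n))
a=cv2.imread("pics/scene0.png");b=cv2.imread("pics/side0.png")
E
```

```text
pics
{'clock': 0.0, 'q': array([ 0.2846,  0.2557,  0.1069, -0.0005, -1.4239, -0.2846]), 'joint_vel': array([-0.0006,  0.001 , -0.0011, -0.0001, -0.0004,  0.0002]), 'tau': array([ -0.0004, -38.6632,  23.7934,   5.3647,  -0.0063,  -0.    ]), 'ee_pos': array([0.5498, 0.0001, 0.4038]), 'tcp_rot': array([-0.0007, -0.7071,  0.7071,  0.0007]), 'wrist_force': array([ 0.4774, -0.3735, -0.4126]), 'moment': array([ 0.0329, -0.029 , -0.0266]), 'grip_force': 0.0, 'finger_gap': 0.08533963802398238} 0.1547
scene {'K': array([[453.6811,   0.    , 283.2048],
       [  0.    , 453.6811, 207.256 ],
       [  0.    ,   0.    ,   1.    ]]), 'view': array([[ 0.4037,  0.9149, -0.0077, -0.2611],
       [ 0.796 , -0.3554, -0.4899, -0.4814],
       [-0.451 ,  0.1916, -0.8717,  1.3396],
       [ 0.    ,  0.    ,  0.    ,  1.    ]])}
side {'K': array([[393.3603,   0.    , 276.137 ],
       [  0.    , 393.3603, 200.0747],
       [  0.    ,   0.    ,   1.    ]]), 'view': array([[ 0.7872, -0.6166, -0.0127, -0.4942],
       [-0.3476, -0.4266, -0.835 ,  0.3036],
       [ 0.5095,  0.6617, -0.5501,  0.6045],
       [ 0.    ,  0.    ,  0.    ,  1.    ]])}
wrist {'K': array([[325.1923,   0.    , 277.4212],
       [  0.    , 325.1923, 214.4006],
       [  0.    ,   0.    ,   1.    ]]), 'mount': array([[-0.0007, -0.9652, -0.2617,  0.0656],
       [ 1.    , -0.0008,  0.0002, -0.0005],
       [-0.0004, -0.2617,  0.9652,  0.0301],
       [ 0.    ,  0.    ,  0.    ,  1.    ]])}
```

View pics/scene0.png

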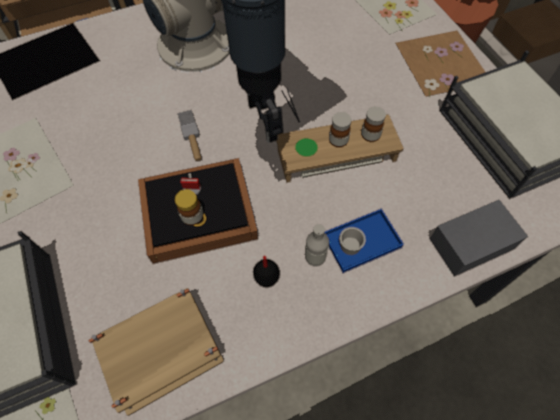

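View pics/side0.png

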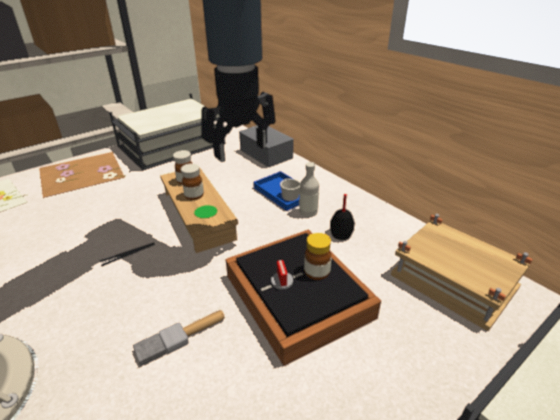

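View pics/wrist0.png

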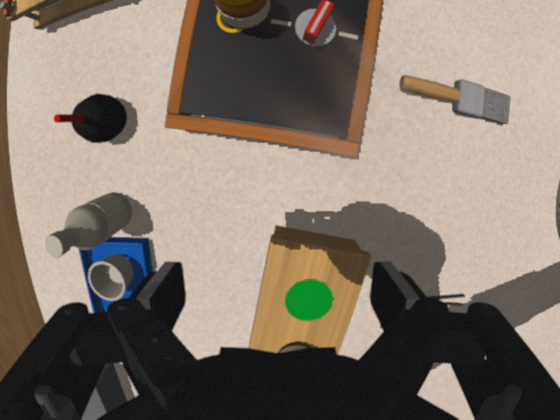

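The frame is on the robot's -y side. The jar (scene image ~188,205) sits in front of the red fastener (~190,184), and the green spot (~306,147) is at the -y end of the rack. The wrist view shows the spot at (309,299) and the fastener at (318,22).

```bash
cat > h.py <<'E'
from station import r, imaging
import cv2, numpy as np
from scipy.spatial.transform import Rotation as R
np.set_printoptions(precision=4,suppress=True)
def look(n,save=None):
    s=r.read_state(); im=imaging.read_camera(n)
    if save: cv2.imwrite(f"pics/{save}.png",im[:,:,::-1])
    return im,s
def ray(n,uv,s):
    p=imaging.camera_params(n);K=p["K"];x=(uv[0]-K[0,2])/K[0,0];y=(uv[1]-K[1,2])/K[1,1]
    if n!="wrist":
        V=p["view"];return -V[:3,:3].T@V[:3,3],V[:3,:3].T@np.array([x,y,1])
    th=np.hypot(x,y);d=np.array([x/th*np.sin(th),y/th*np.sin(th),np.cos(th)]) if th>0 else np.array([0,0,1.])
    q=s["tcp_rot"];T=R.from_quat([q[1],q[2],q[3],q[0]]).as_matrix();M=p["mount"]
    return s["ee_pos"]+T@M[:3,3],T@M[:3,:3]@d
def plane(n,uv,s,z):
    o,d=ray(n,uv,s);return o+d*(z-o[2])/d[2]
def tri(rays):
    A=0;b=0
    for o,d in rays:
        d=d/np.linalg.norm(d);P=np.eye(3)-np.outer(d,d);A=A+P;b=b+P@o
    return np.linalg.solve(A,b)
def mask(im,c):
    h=cv2.cvtColor(im,cv2.COLOR_RGB2HSV);H,S,V=cv2.split(h)
    m={"green":(H>45)&(H<80)&(S>150)&(V>60),"yellow":(H>20)&(H<32)&(S>190)&(V>110),
       "red":((H<5)|(H>174))&(S>190)&(V>120),"dark":(V<45),"wood":(H>3)&(H<14)&(S>140)&(V>50)}[c]
    return m.astype(np.uint8)
def blobs(m,a=25):
    n,l,st,c=cv2.connectedComponentsWithStats(m);return [(c[i],st[i,4],(l==i)) for i in range(1,n) if st[i,4]>a]
E
python3 - <<'E'
from h import *
s=r.read_state()
for n in("scene","side","wrist"):
    im=cv2.imread(f"pics/{n}0.png")[:,:,::-1].copy()
    for c in("green","yellow","red"):
        for b in blobs(mask(im,c)):
            print(n,c,b[0],b[1],plane(n,b[0],s,{"green":.06,"yellow":.13,"red":.09}[c]))
    if n!="side":
        for b in blobs(mask(im,"wood"),500):
            h=cv2.convexHull(np.argwhere(b[2])[:,::-1].astype(np.int32)); q=cv2.approxPolyDP(h,0.02*cv2.arcLength(h,True),True)[:,0]
            print(n,"wood",b[1],b[0],[(tuple(u),plane(n,u,s,.05)[:2]) for u in q])
E
```

```text
scene green [306.0171 146.8803] 234 [0.5142 0.1183 0.06  ]
scene wood 1386 [470.1082  13.2958] [((np.int32(498), np.int32(6)), array([0.2731, 0.8574])), ((np.int32(474), np.int32(41)), array([0.3678, 0.7052])), ((np.int32(436), np.int32(0)), array([0.1747, 0.7067])), ((np.int32(497), np.int32(0)), array([0.2495, 0.8714]))]
scene wood 2591 [198.9815 224.3319] [((np.int32(256), np.int32(237)), array([ 0.6807, -0.0784])), ((np.int32(153), np.int32(261)), array([ 0.6445, -0.2961])), ((np.int32(139), np.int32(180)), array([ 0.4357, -0.2704])), ((np.int32(237), np.int32(159)), array([ 0.4729, -0.0425]))]
side green [205.324  211.2346] 179 [0.5121 0.1166 0.06  ]
side yellow [318.5216 241.505 ] 301 [ 0.5789 -0.1881  0.13  ]
side red [279.9655 269.6897] 29 [ 0.5063 -0.1681  0.09  ]
wrist green [308.517  299.7288] 1530 [0.5154 0.1176 0.06  ]
wrist yellow [224.3615  25.1154] 130 [ 0.5897 -0.1469  0.13  ]
wrist red [315.3846  14.6731] 104 [ 0.5165 -0.1698  0.09  ]
wrist red [323.0885  18.8496] 113 [ 0.5097 -0.166   0.09  ]
wrist red [ 56.9643 117.8929] 28 [ 0.7733 -0.0902  0.09  ]
wrist wood 2485 [218.1433 102.8523] [((np.int32(305), np.int32(146)), array([ 0.5224, -0.048 ])), ((np.int32(166), np.int32(126)), array([ 0.6636, -0.0715])), ((np.int32(188), np.int32(2)), array([ 0.6415, -0.204 ])), ((np.int32(199), np.int32(0)), array([ 0.6298, -0.205 ]))]
```

Emit:
drive_tool --pt "36 -5 3 0 0 0 -1" --pt "36 -5 3 0 0 0 -1" --pt "36 -5 3 0 0 0 -1" --pt "36 -5 3 0 0 0 -1" --pt "36 -5 3 0 0 0 -1"

```text
clock: 0.57
ee_pos: [0.5749, -0.1815, 0.3892]
tcp_rot: [0.0, 0.707, -0.707, -0.0]
wrist_force: [2.0, 1.4, 0.3]
finger_gap: 0.0852
grip_force: 0.0
```

Emit:
drive_tool --pt "0 0 0 0 0 0 -0.4" --pt "0 0 0 0 0 0 -0.4"

```text
clock: 0.73
ee_pos: [0.5749, -0.1818, 0.3884]
tcp_rot: [-0.001, -0.706, 0.708, 0.001]
wrist_force: [0.0, 0.5, -0.7]
finger_gap: 0.0634
grip_force: 0.0
```

```bash
python3 - <<'E'
from h import *
im,s=look("wrist","w1"); print(s["ee_pos"],s["tcp_rot"],s["finger_gap"],s["wrist_force"])
for c in("yellow","red"):
    for b in blobs(mask(im,c)): print(c,b[0],b[1],plane("wrist",b[0],s,.13))
sc,_=look("scene");sd,_=look("side")
cv2.imwrite("pics/m.png",np.hstack([cv2.resize(sc[150:260,120:260],None,fx=2.8,fy=2.8),cv2.resize(sd[150:260,220:360],None,fx=2.8,fy=2.8)])[:,:,::-1])
E
```

```text
[ 0.5749 -0.1818  0.3884] [-0.0006 -0.7059  0.7083  0.0009] 0.06342205461924359 [ 0.0311  0.5076 -0.7488]
yellow [268.1368 210.0227] 2682 [ 0.5815 -0.1887  0.13  ]
red [351.2583 207.1   ] 120 [ 0.5204 -0.1907  0.13  ]
```

View pics/w1.png

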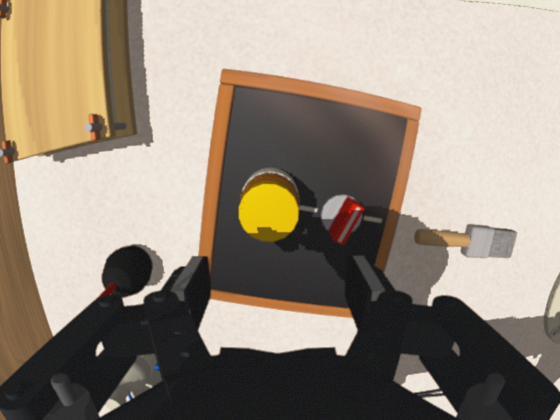

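Emit:
drive_tool --pt "6 -5 20 0 0 0 -0.4" --pt "0 0 30 0 0 0 -0.4" --pt "0 0 30 0 0 0 -0.4" --pt "0 0 25 0 0 0 -0.4" --pt "0 0 20 0 0 0 -0.4"

```text
clock: 1.3
ee_pos: [0.5795, -0.1844, 0.2628]
tcp_rot: [0.0, 0.708, -0.706, -0.001]
wrist_force: [-0.3, -0.7, -0.1]
finger_gap: 0.0595
grip_force: 0.0
```

Emit:
drive_tool --pt "0 0 3 0 0 0 -0.4" --pt "0 0 0 0 0 0 1" --pt "0 0 0 0 0 0 1" --pt "0 0 0 0 0 0 1" --pt "0 0 0 0 0 0 1" --newtons 30

```text
clock: 1.72
ee_pos: [0.5804, -0.1858, 0.2633]
tcp_rot: [-0.001, 0.707, -0.707, 0.001]
wrist_force: [0.1, -0.8, -0.6]
finger_gap: 0.0466
grip_force: 32.1
```

Emit:
drive_tool --pt "0 0 -20 0 0 0 1" --pt "0 0 -30 0 0 0 1" --pt "-15 2 -20 0 0 0 1" --pt "-30 8 0 0 0 0 1" --pt "-35 8 0 0 0 0 1"

```text
clock: 2.13
ee_pos: [0.5622, -0.1063, 0.3342]
tcp_rot: [0.002, -0.706, 0.708, -0.002]
wrist_force: [0.4, 1.7, -2.2]
finger_gap: 0.0467
grip_force: 32.1
```

Emit:
drive_tool --pt "-35 8 0 0 0 0 1" --pt "-35 8 0 0 0 0 1" --pt "-35 8 0 0 0 0 1" --pt "-35 8 0 0 0 0 1" --pt "-20 5 0 0 0 0 1"

```text
clock: 2.55
ee_pos: [0.5241, 0.0568, 0.3329]
tcp_rot: [-0.001, 0.708, -0.707, 0.0]
wrist_force: [-0.5, -0.2, -1.0]
finger_gap: 0.0466
grip_force: 32.1
```

```bash
python3 - <<'E'
from h import *
im,s=look("wrist","w2"); print(s)
for b in blobs(mask(im,"green")): print("green",b[0],b[1],plane("wrist",b[0],s,.06))
for b in blobs(mask(im,"yellow")): print("yel",b[0],b[1],plane("wrist",b[0],s,s["ee_pos"][2]-.130))
Y=[]
for n in("scene","side"):
    im,s=look(n)
    for c in("green","yellow"):
        for b in blobs(mask(im,c)): print(n,c,b[0],b[1],plane(n,b[0],s,.06 if c=="green" else s["ee_pos"][2]-.130))
E
```

```text
{'clock': 2.55, 'q': array([ 0.4049,  0.2429, -0.0925, -0.0006, -1.2329, -0.403 ]), 'joint_vel': array([ 0.4533, -0.0661, -0.0894,  0.0132,  0.0196, -0.4403]), 'tau': array([ -1.5219, -37.4525,  23.2177,   5.1914,  -0.0043,   0.2572]), 'ee_pos': array([0.5241, 0.0568, 0.3329]), 'tcp_rot': array([-0.0012,  0.7077, -0.7065,  0.0002]), 'wrist_force': array([-0.4912, -0.1651, -1.0125]), 'moment': array([-0.0365, -0.0455, -0.0088]), 'grip_force': 32.13472053321311, 'finger_gap': 0.04662054498829119}
yel [263.7355 277.3017] 1962 [0.5296 0.0407 0.2029]
scene green [306.0862 146.7672] 232 [0.514  0.1186 0.06  ]
side green [205.2042 211.5969] 191 [0.5112 0.1154 0.06  ]
side yellow [223.1354 168.0521] 96 [0.5253 0.0363 0.2029]
```

View pics/w2.png

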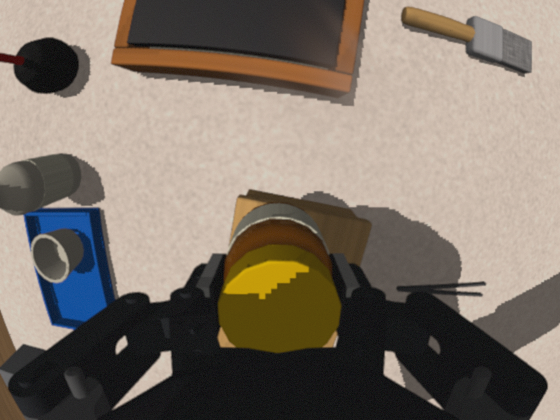

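Emit:
drive_tool --pt "-15 5 0 0 0 0 1" --pt "-10 4 10 0 0 0 1" --pt "0 0 15 0 0 0 1" --pt "0 0 0 0 0 0 1" --pt "0 0 0 0 0 0 1"

```text
clock: 3.12
ee_pos: [0.516, 0.0783, 0.3068]
tcp_rot: [-0.001, -0.707, 0.707, 0.0]
wrist_force: [-0.4, 0.3, -0.3]
finger_gap: 0.0464
grip_force: 32.1
```

Emit:
drive_tool --pt "-20 1 0 0 0 0 1" --pt "-20 1 0 0 0 0 1" --pt "0 0 15 0 0 0 1" --pt "0 0 15 0 0 0 1" --pt "0 0 0 0 0 0 1"

```text
clock: 3.53
ee_pos: [0.5136, 0.1185, 0.2751]
tcp_rot: [-0.002, -0.707, 0.707, 0.001]
wrist_force: [-1.5, -0.2, -1.9]
finger_gap: 0.0464
grip_force: 32.1
```

```bash
python3 - <<'E'
from h import *
ref=cv2.imread("pics/scene0.png")
for n in("scene","side"):
    im,s=look(n); 
    for c in("green","yellow"):
        for b in blobs(mask(im,c),10): print(n,c,b[0],b[1],plane(n,b[0],s,.06 if c=="green" else s["ee_pos"][2]-.133))
    if n=="side": B=im
    else: A=im
im,s=look("wrist");print(s["ee_pos"]);
for b in blobs(mask(im,"green"),10): print("wg",b[0],b[1])
cv2.imwrite("pics/p3.png",np.hstack([cv2.resize(A[60:200,250:410],None,fx=2.5,fy=2.5),cv2.resize(B[120:260,130:290],None,fx=2.5,fy=2.5)])[:,:,::-1])
E
```

```text
scene green [304.3871 152.5806] 31 [0.5277 0.1077 0.06  ]
side green [205.8228 213.3544] 79 [0.5088 0.1083 0.06  ]
side yellow [206.0698 182.0233] 86 [0.5165 0.1021 0.1435]
[0.5145 0.1185 0.2775]
wg [275.4054 204.3107] 560
```

View pics/p3.png

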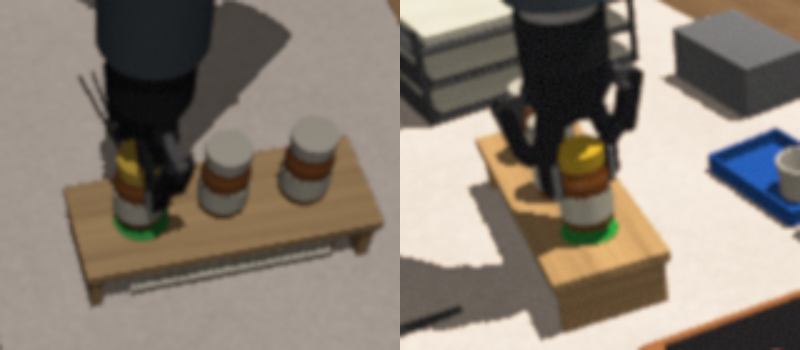

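Jar hovers about 12 mm over the green spot, centred in both views.

Emit:
drive_tool --pt "0 0 7 0 0 0 1" --pt "0 0 3 0 0 0 1" --pt "0 0 2 0 0 0 1" --pt "0 0 0 0 0 0 1" --pt "0 0 0 0 0 0 1"

```text
clock: 4.1
ee_pos: [0.514, 0.119, 0.2647]
tcp_rot: [0.0, 0.707, -0.707, 0.0]
wrist_force: [0.6, 0.0, -1.5]
finger_gap: 0.0465
grip_force: 32.1
```

Emit:
drive_tool --pt "0 0 1 0 0 0 1" --pt "0 0 1 0 0 0 1" --pt "0 0 0 0 0 0 1" --pt "0 0 0 0 0 0 1"

```text
clock: 4.43
ee_pos: [0.5141, 0.1191, 0.2635]
tcp_rot: [-0.0, 0.707, -0.707, 0.0]
wrist_force: [-2.3, -0.8, 6.8]
finger_gap: 0.0468
grip_force: 32.7
```

Contact. Release and lift.

Emit:
drive_tool --pt "0 0 0 0 0 0 -0.4" --pt "0 0 0 0 0 0 -0.4" --pt "0 0 0 0 0 0 -0.4" --pt "0 0 0 0 0 0 -0.4" --pt "0 0 0 0 0 0 -0.4"

```text
clock: 4.85
ee_pos: [0.514, 0.119, 0.2625]
tcp_rot: [-0.0, -0.707, 0.707, 0.0]
wrist_force: [0.5, -0.3, -0.4]
finger_gap: 0.0599
grip_force: 0.0
```

Emit:
drive_tool --pt "0 0 -20 0 0 0 -0.4" --pt "0 0 -35 0 0 0 -0.4" --pt "0 0 -35 0 0 0 -0.4" --pt "30 -1 -20 0 0 0 -0.4" --pt "35 -2 0 0 0 0 -0.4"

```text
clock: 5.27
ee_pos: [0.5181, 0.0547, 0.3781]
tcp_rot: [-0.004, 0.708, -0.706, 0.003]
wrist_force: [1.6, -0.3, 1.0]
finger_gap: 0.0598
grip_force: 0.0
```

Emit:
drive_tool --pt "36 2 0 0 0 0 -0.4" --pt "36 2 0 0 0 0 -0.4" --pt "36 2 0 0 0 0 -0.4" --pt "36 0 0 0 0 0 -0.4" --pt "36 0 0 0 0 0 -0.4"

```text
clock: 5.68
ee_pos: [0.5106, -0.1277, 0.3728]
tcp_rot: [-0.0, 0.707, -0.707, 0.0]
wrist_force: [0.9, 0.4, -0.3]
finger_gap: 0.0598
grip_force: 0.0
```

Emit:
drive_tool --pt "20 0 0 0 0 0 -0.4" --pt "10 0 0 0 0 0 -0.4" --pt "0 0 0 0 0 0 -0.4" --pt "0 0 0 0 0 0 -0.4"

```text
clock: 6.02
ee_pos: [0.511, -0.1559, 0.3725]
tcp_rot: [0.0, -0.707, 0.707, 0.0]
wrist_force: [1.0, 0.8, -0.4]
finger_gap: 0.06
grip_force: 0.0
```

```bash
python3 - <<'E'
from h import *
for n in("scene","side"):
    im,s=look(n)
    for c in("green","yellow"):
        for b in blobs(mask(im,c),10): print(n,c,b[0],b[1],plane(n,b[0],s,.06 if c=="green" else .13))
    if n=="scene": A=im
im,s=look("wrist"); print(s["ee_pos"],s["tcp_rot"],s["q"])
for b in blobs(mask(im,"red")):
    h=np.argwhere(b[2])[:,::-1].astype(np.float32); print("red",b[0],b[1],plane("wrist",b[0],s,.09),cv2.minAreaRect(h))
cv2.imwrite("pics/p4.png",np.hstack([im,cv2.resize(A[60:200,250:330],(240,420))])[:,:,::-1])
E
```

```text
side yellow [201.9681 184.8777] 188 [0.5134 0.118  0.13  ]
[ 0.5111 -0.1551  0.3726] [-0.0001  0.7074 -0.7068 -0.0001] [-0.0014  0.2355  0.001  -0.0003 -1.3363  0.0024]
red [274.3874 195.9212] 444 [ 0.514  -0.1673  0.09  ] ((274.6000671386719, 196.80001831054688), (15.20526123046875, 47.404640197753906), 26.56505012512207)
```

View pics/p4.png

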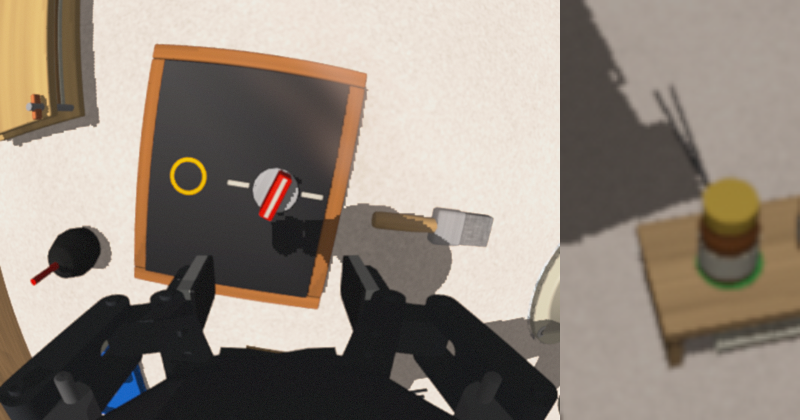

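```bash
python3 - <<'E'
from h import *
im,s=look("wrist")
H,S,V=cv2.split(cv2.cvtColor(im,cv2.COLOR_RGB2HSV))
reg=np.zeros(H.shape,bool);reg[168:225,222:330]=1
red=blobs(mask(im,"red"),100)[0]; hull=cv2.convexHull(np.argwhere(red[2])[:,::-1].astype(np.int32))
hm=cv2.fillConvexPoly(np.zeros(H.shape,np.uint8),hull,1)
ys,xs=np.nonzero((hm>0)&(S<120)&(V>120)); P=np.array([plane("wrist",(x,y),s,.094)[:2] for x,y in zip(xs,ys)],np.float32)
v=cv2.fitLine(P,cv2.DIST_L2,0,.01,.01).ravel(); print("slot",len(P),v,np.degrees(np.arctan2(v[1],v[0])),(P.min(0)+P.max(0))/2)
w=((S<60)&(V>120)&reg).astype(np.uint8)
bl=[b for b in blobs(w,15)]
c=[]
for b in bl:
    p=plane("wrist",b[0],s,.058);print(b[0],b[1],p)
    if b[0][0]<252 or b[0][0]>300:c.append(p)
if len(c)==2:
    d=c[0]-c[1];print("marks mid",(c[0]+c[1])/2,np.degrees(np.arctan2(d[1],d[0])))
E
```

```text
slot 186 [ 0.4534  0.8913  0.5136 -0.1665] 63.036545 [ 0.5137 -0.1661]
[263.5269 183.9212] 520 [ 0.524  -0.1713  0.058 ]
[275.0794 197.5714] 126 [ 0.5137 -0.1589  0.058 ]
[237.9919 183.3145] 124 [ 0.5468 -0.1719  0.058 ]
[292.0762 199.381 ] 105 [ 0.4985 -0.1572  0.058 ]
[311.693  195.3947] 114 [ 0.4809 -0.1609  0.058 ]
marks mid [ 0.5138 -0.1664  0.058 ] -9.466949740651215
```

Emit:
drive_tool --pt "11 -3 0 0 0 6.75 -0.4" --pt "0 0 20 0 0 6.75 -0.4" --pt "0 0 20 0 0 6.75 -0.4" --pt "0 0 20 0 0 6.75 -0.4" --pt "0 0 15 0 0 0 -0.4"

```text
clock: 6.63
ee_pos: [0.5137, -0.166, 0.2962]
tcp_rot: [-0.0, -0.52, 0.854, 0.001]
wrist_force: [0.1, -0.4, -1.5]
finger_gap: 0.0598
grip_force: 0.0
```

Emit:
drive_tool --pt "0 0 0 0 0 0 -0.4" --pt "0 0 0 0 0 0 -0.4"

```text
clock: 6.8
ee_pos: [0.5141, -0.1664, 0.2976]
tcp_rot: [-0.001, -0.523, 0.852, 0.0]
wrist_force: [-0.1, 0.7, 0.5]
finger_gap: 0.0596
grip_force: 0.0
```

```bash
python3 - <<'E'
from h import *
s=r.read_state();q=s["tcp_rot"];T=R.from_quat([q[1],q[2],q[3],q[0]]).as_matrix()
print(s["ee_pos"],np.degrees(np.arctan2(T[1,1],T[0,1])),T[:,2],s["q"])
print("tool shift mm",T.T@(np.array([.5138,-.1663,.243])-s["ee_pos"])*1e3)
E
```

```text
[ 0.5141 -0.1664  0.2976] 153.11325162040418 [-0.0013 -0.0003 -1.    ] [-0.0231  0.2936 -0.1181  0.0003 -1.1604 -0.4463]
tool shift mm [ 0.0109  0.2026 54.5893]
```

Aligned. Descend 54 mm and grip.

Emit:
drive_tool --pt "0 0 20 0 0 0 -0.4" --pt "0 0 20 0 0 0 -0.4" --pt "0 0 10 0 0 0 -0.4" --pt "0 0 4 0 0 0 -0.4" --pt "0 0 0 0 0 0 -0.4"

```text
clock: 7.22
ee_pos: [0.5142, -0.1668, 0.2439]
tcp_rot: [-0.0, -0.523, 0.852, -0.0]
wrist_force: [-0.2, -0.2, 0.4]
finger_gap: 0.0595
grip_force: 0.0
```

Emit:
drive_tool --pt "0 0 0 0 0 0 1" --pt "0 0 0 0 0 0 1" --pt "0 0 0 0 0 0 1" --pt "0 0 0 0 0 0 1" --pt "0 0 0 0 0 0 1" --newtons 30

```text
clock: 7.63
ee_pos: [0.5137, -0.1668, 0.2444]
tcp_rot: [0.0, -0.523, 0.853, 0.0]
wrist_force: [-3.0, 2.6, 5.9]
finger_gap: 0.0119
grip_force: 35.2
```

Emit:
drive_tool --pt "0 0 -1 0 0 0 1" --pt "0 0 0 0 0 6 1" --pt "0 0 0 0 0 6 1" --pt "0 0 0 0 0 6 1" --pt "0 0 0 0 0 6 1"

```text
clock: 8.05
ee_pos: [0.5139, -0.1669, 0.2447]
tcp_rot: [-0.0, -0.331, 0.943, 0.0]
wrist_force: [-1.5, 0.8, -0.0]
finger_gap: 0.0111
grip_force: 34.5
```

Emit:
drive_tool --pt "0 0 0 0 0 6 1" --pt "0 0 0 0 0 6 1" --pt "0 0 0 0 0 6 1" --pt "0 0 0 0 0 6 1" --pt "0 0 0 0 0 6 1"

```text
clock: 8.47
ee_pos: [0.514, -0.1671, 0.2448]
tcp_rot: [0.0, -0.076, 0.997, -0.0]
wrist_force: [-0.5, 0.1, 0.4]
finger_gap: 0.0115
grip_force: 34.4
```

Emit:
drive_tool --pt "0 0 0 0 0 6 1" --pt "0 0 0 0 0 6 1" --pt "0 0 0 0 0 6 1" --pt "0 0 0 0 0 0 1" --pt "0 0 0 0 0 0 1"

```text
clock: 8.88
ee_pos: [0.514, -0.1673, 0.2448]
tcp_rot: [0.0, 0.077, 0.997, -0.0]
wrist_force: [-0.9, -2.3, 0.1]
finger_gap: 0.0113
grip_force: 34.4
```

```bash
python3 - <<'E'
from h import *
s=r.read_state();q=s["tcp_rot"];T=R.from_quat([q[1],q[2],q[3],q[0]]).as_matrix()
print(s["ee_pos"],np.degrees(np.arctan2(T[1,1],T[0,1])),"want 80.5",s["wrist_force"],s["moment"])
E
```

```text
[ 0.514  -0.1673  0.2448] 81.17565927421963 want 80.5 [-0.9083 -2.2769  0.0706] [-0.8547  0.1829 -0.0785]
```

Emit:
drive_tool --pt "0 0 0 0 0 0 -0.4" --pt "0 0 0 0 0 0 -0.4" --pt "0 0 0 0 0 0 -0.4" --pt "0 0 -15 0 0 0 -0.4" --pt "0 0 -25 0 0 0 -0.4"

```text
clock: 9.3
ee_pos: [0.5131, -0.1667, 0.2825]
tcp_rot: [-0.003, 0.078, 0.997, 0.0]
wrist_force: [0.0, -0.3, -0.7]
finger_gap: 0.0595
grip_force: 0.0
```

Emit:
drive_tool --pt "0 0 -25 0 0 0 -0.4" --pt "0 0 -25 0 0 0 -0.4" --pt "0 0 0 0 0 0 0.5" --pt "0 0 0 0 0 0 1" --pt "0 0 0 0 0 0 1"

```text
clock: 9.72
ee_pos: [0.5138, -0.1668, 0.3342]
tcp_rot: [-0.0, 0.078, 0.997, 0.0]
wrist_force: [-0.9, 0.0, -1.4]
finger_gap: 0.0238
grip_force: 0.0
```

```bash
python3 - <<'E'
from h import *
im,s=look("wrist","w5"); print(s)
b=max(blobs(mask(im,"red"),50),key=lambda b:b[1])
P=np.array([plane("wrist",(x,y),s,.094)[:2] for y,x in np.argwhere(b[2])],np.float32)
v=cv2.fitLine(P,cv2.DIST_L2,0,.01,.01).ravel();print("red",b[0],b[1],v,np.degrees(np.arctan2(v[1],v[0])))
for b in blobs(mask(im,"yellow")): print("ring",b[0],b[1],plane("wrist",b[0],s,.058))
q=s["tcp_rot"];T=R.from_quat([q[1],q[2],q[3],q[0]]).as_matrix()
print("to ring",T.T@(np.array([.5927,-.1795,.25])-s["ee_pos"])*1e3)
E
```

```text
{'clock': 9.7167, 'q': array([-0.0243,  0.2678, -0.0556, -0.0006, -1.2478, -1.7029]), 'joint_vel': array([-0.0006,  0.0135, -0.0197, -0.0005, -0.0002, -0.0038]), 'tau': array([ -0.0016, -39.5479,  23.5858,   5.312 ,   0.0085,   0.0076]), 'ee_pos': array([ 0.5138, -0.1668,  0.3342]), 'tcp_rot': array([-0.0002,  0.0782,  0.9969,  0.0003]), 'wrist_force': array([-0.9306,  0.0055, -1.4101]), 'moment': array([-0.0227,  0.0018, -0.0259]), 'grip_force': 0.0, 'finger_gap': 0.02379571934753156}
red [281.8561 225.25  ] 264 [ 0.9893 -0.1457  0.5132 -0.163 ] -8.378217
ring [275.8589 301.8465] 482 [ 0.592  -0.1799  0.058 ]
to ring [-79.942   -0.2767  84.1474]
```

View pics/w5.png

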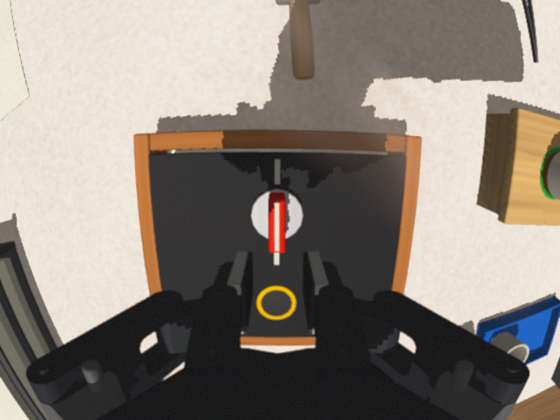

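Emit:
drive_tool --pt "-25 0 0 0 0 0 1" --pt "-30 0 0 0 0 0 1" --pt "-25 0 0 0 0 0 1" --pt "0 0 30 0 0 0 1" --pt "0 0 30 0 0 0 1"

```text
clock: 10.18
ee_pos: [0.5945, -0.1796, 0.2736]
tcp_rot: [0.001, 0.078, 0.997, 0.0]
wrist_force: [0.3, 0.4, -0.9]
finger_gap: 0.0001
grip_force: 0.0
```

Emit:
drive_tool --pt "0 0 20 0 0 0 1" --pt "0 0 8 0 0 0 1" --pt "0 0 0 0 0 0 1" --pt "0 0 0 0 0 0 1"

```text
clock: 10.52
ee_pos: [0.5932, -0.1796, 0.2469]
tcp_rot: [-0.0, 0.078, 0.997, -0.0]
wrist_force: [0.1, 0.1, 0.5]
finger_gap: -0.0002
grip_force: 0.0
```

Tips are about 16 mm above the panel; press in steps.

Emit:
drive_tool --pt "0 0 6 0 0 0 1" --pt "0 0 6 0 0 0 1" --pt "0 0 4 0 0 0 1" --pt "0 0 2 0 0 0 1" --pt "0 0 0 0 0 0 1"

```text
clock: 10.93
ee_pos: [0.5932, -0.1794, 0.2294]
tcp_rot: [0.001, 0.078, 0.997, -0.0]
wrist_force: [-1.3, 1.6, 6.6]
finger_gap: 0.0001
grip_force: 3.0
```

Emit:
drive_tool --pt "0 0 2 0 0 0 1" --pt "0 0 2 0 0 0 1" --pt "0 0 0 0 0 0 1" --pt "0 0 0 0 0 0 1"

```text
clock: 11.27
ee_pos: [0.5932, -0.1794, 0.226]
tcp_rot: [0.001, 0.078, 0.997, -0.0]
wrist_force: [-1.6, 1.5, 6.7]
finger_gap: -0.0
grip_force: 3.5
```

Emit:
drive_tool --pt "0 0 2 0 0 0 1" --pt "0 0 1 0 0 0 1" --pt "0 0 1 0 0 0 1" --pt "0 0 0 0 0 0 1" --pt "0 0 0 0 0 0 1"

```text
clock: 11.68
ee_pos: [0.5931, -0.1794, 0.2234]
tcp_rot: [0.001, 0.078, 0.997, -0.0]
wrist_force: [-5.7, 3.4, 13.7]
finger_gap: -0.0001
grip_force: 7.0
```

Emit:
drive_tool --pt "0 0 0.5 0 0 0 1" --pt "0 0 0 0 0 0 1" --pt "0 0 0 0 0 0 1" --pt "0 0 0 0 0 0 1" --pt "0 0 0 0 0 0 1"

```text
clock: 12.1
ee_pos: [0.5931, -0.1793, 0.2234]
tcp_rot: [0.001, 0.078, 0.997, -0.0]
wrist_force: [-6.2, 3.3, 16.3]
finger_gap: -0.0003
grip_force: 8.3
```

```bash
python3 - <<'E'
from h import *
im,s=look("wrist","w6");side,_=look("side"); print(s["ee_pos"],s["wrist_force"])
cv2.imwrite("pics/p6.png",np.hstack([im[:,100:460],cv2.resize(side[130:340,150:370],(440,420))])[:,:,::-1])
E
```

```text
[ 0.5931 -0.1793  0.2234] [-6.1743  3.3068 16.301 ]
```

View pics/p6.png

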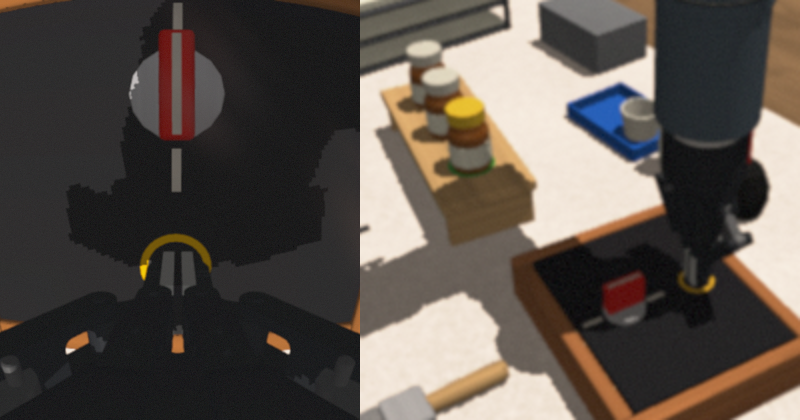

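The slot is in line with the marks, the panel is level with the rim at its stop, and the yellow-capped jar stands in the row. I'm handing it in.

```bash
python3 -c "
from station import job_done
print(job_done())"
```

```text
the job is handed in; nothing more can be done
None
```

I handed the job in at about 12 s: the yellow-capped jar stands on the green spot, the fastener is in line with the white marks, and the arm is still pressing the panel home with about 16 N; no verdict was returned.

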